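# Tighten the test plug in the bathroom supply tee, then turn the water back on

### The job

The blue plastic plug in the top of the tee on the chrome water pipe has only been started in its thread: screw it in clockwise by its grip bar until the tapered thread bites and it is snug, but stop there, because the plastic splits if it is overtightened. Only when it is snug, turn the water back on by swinging the red lever of the stop valve from across the pipe until it lies fully in line with it. Let go of everything and leave the other things on the vanity where they stand.

Things in the scene. Friction and masses are not known exactly. Their poses are not given: they have to be found in the camera images.
- pipework: Fixed run of 15 mm chrome pipe, 300 mm long along its own y axis, centre line 60 mm above the vanity top, bent down through a rosette at both ends. Origin: on the vanity top below the run's middle, z up. The stop valve (red lever) is at y = -50 mm, the tee with the plug at y = +70 mm, both at x = 0. Tops: pipe 68, valve body 76, tee's brass hexagonal outlet (33 mm across) 94 mm.
- plug: Blue plastic plug, turning about a vertical axis through its origin, the centre of its grip bar, 118 mm above the vanity top (how far it sinks as it turns is too little to see). Clockwise from above screws it in. Bar: 42 mm along the plug's own x, 14 mm thick along its y, 24 mm high (z 106 to 130 mm); take it from above across the thickness. Below it a 14 mm round neck, from 102 mm down the thread.
- plug_thread (a point): Middle of the plug's 22 mm taper thread, 22 mm below the bar's centre. It runs freely (0.06 N m) for 1.1 to 2.6 rad, which cannot be seen beforehand, then drags (0.2 N m) for 0.25 rad, then tightens: the moment goes to 0.4 N m and climbs about 1 N m per rad. It stays as left. Snug from 0.5 N m, splits above 0.9; about 0.7 is right. Hold the bar with 50 N or more; turn slowly once it drags.
- valve (a joint): Angle of the red lever (rad): 0 = shut, lever across the pipe, pointing along the pipework's -x; grows counter-clockwise seen from above to a stop at 1.57 = open, lever along the pipe, pointing along the pipework's -y (away from the plug). Stays where it is left; takes about 0.2 N m, that is 3 to 4 N at the grip.
- valve_grip (a point): Middle of the outer part of the red lever, 62 mm from its stem, 99 mm above the vanity top. The lever's sleeve is 13 mm wide, 14 mm high (92 to 106 mm) and reaches from 20 to 80 mm from the stem; it can be pushed from its side or pinched from above. The point's x axis points from the lever's end to the stem.
- valve_stem (a point): Point on the vertical axis of the valve lever, at the lever's height (99 mm above the vanity top). Its axes are the pipework's.
- travel_bottle: Teal silicone travel bottle with white flip cap, 50 mm diameter, 128 mm tall, standing; origin at its foot. A bystander.
- egg_jar: White ceramic egg-shaped jar, 74 mm diameter, 96 mm tall; origin at its foot. A bystander.
- tumbler: Blue ceramic tumbler, 72 mm diameter, 95 mm tall; origin at its foot. A bystander.
- toothbrush: Blue toothbrush, 190 mm long, lying behind the pipe, 18 mm high at the bristles; origin at its middle on the vanity top, x along it. A bystander.
- soap_rack: Stainless wire soap rack with a bar of soap, 126 x 82 mm, 32 mm tall, in front of the plug; origin under its middle. A bystander.
- storage_box: Frosted plastic storage box with lid and latch, 110 x 156 mm, 86 mm tall; origin under its middle. A bystander.

How it is judged (in metres and radians):
On the way, in this order (a step that is already met when the one before it is completed fails the run):
1. the plug is screwed in until it is snug, with the valve still shut (contact force between plug and pipework between 5 and 22 N and value of joint valve below 0.3 rad), for 0.2 s.
2. the valve lever is swung fully open, in line with the pipe (value of joint valve above 1.45 rad), for 0.2 s.
At the end, for the whole second after the job is handed in: The plug is left snug (its thread carries 5 to 22 N, which is about 0.5 to 0.85 N m of tightening), the valve lever is within 0.12 rad of its open stop, both are at rest and released, and the other things are where they stood (contact force between plug and pipework between 5 and 22 N and value of joint valve above 1.45 rad and velocity of joint valve below 0.05 rad/s and angular speed of plug below 0.05 rad/s); the robot touches nothing.
It fails at once if the plug is overtightened (its thread carries more than 24 N, over 0.9 N m of tightening) (contact force between plug and pipework above 24 N).
It fails at once if the water is turned on while the plug is not snug (value of joint valve above 0.4 rad and contact force between plug and pipework below 5 N).
It fails at once if a bystander on the vanity is shifted by more than 15 mm (distance of any of travel_bottle, egg_jar, tumbler, toothbrush, soap_rack, storage_box from where it was at the start of the episode above 0.015 m).
It also fails if it takes over 72 s, if anything falls off the work surface, if the arm or the gripper's body presses on something with over 40 N, if the wrist force passes 120 N, or if a joint passes its speed limit or range.

### The arm

A 7-joint arm with a two-finger parallel gripper is mounted at the origin on the work surface. World frame = base frame: x ahead of the robot, y to its left, z up, the work surface at z = 0. Lengths are in mm, angles in rad, forces in N, time in s.
With the tool pointing down it reaches from about 400 to 875 mm from the base axis. Payload 4.4 kg.
Tool frame: the origin (TCP) lies midway between the tips of the shut fingers; the grasp point (between the pads) lies 19 mm behind it (ctrl.grip_point_offset is the distance from the TCP to the grasp point, in mm); z points along the fingers, y is the direction in which the jaws open and shut (so a half turn about z gives the same grasp; the last joint's range is limited). The gripper opens to 85 mm and grips with 20 to 120 N. Pads are 22 mm wide; open, the fingers measure 114 mm over their backs; the gripper's body (76 mm by 85 mm) begins 54 mm behind the grasp point. The pads swing forward as they close: fully open they stand 13 mm farther back than shut.
Start: joints at [-1.391, 0.628, 0.038, 1.517, -0.027, 0.996, -0.02], TCP at [158.141, 630.483, 231.313] pointing down, gripper open.
Joint ranges: [-3.06, 3.06], [-0.37, 2.12], [-1.25, 1.32], [0.18, 2.47], [-1.1, 4.24], [0.23, 1.98], [-2.94, 2.94]. Speed limits (rad/s): [2.57, 2.57, 3.14, 3.14, 3.14, 3.14, 3.14].

### API

Orientations are given as [roll, pitch, yaw] about the fixed x, y, z axes, in that order (R = Rz(yaw) Ry(pitch) Rx(roll)).
In Python, from cell import ctrl, imaging, models gives the robot as it stands. The module is installed in compiled form; this text tells all that it offers.
- The arm moves only by the tool drive_tool, never from a script. Its argument "deltas" is text: rows parted by semicolons, each of 5 numbers parted by spaces: the shift along the tool's x, y, z in m, then the turn about the tool's z in degrees, then the finger opening in m, from 0 to 0.0854. A call has 1 to 12 rows; each row is the pose to reach, as a shift and turn from the pose commanded when the call began, along the tool's axes at that moment; what a row does not reach only later rows make up. A row lasts 1/8 s, in which the tool goes at most 62.5 mm and 10.7 degrees, less where a joint would pass 70% of its speed; a pose out of reach is approached as far as the arm can. A call with a gripper value outside its range is refused whole. The fingers move at their own pace and stop on an object; the grip force is fixed at half the most. Time passes only in rows, so rows that repeat a pose let the fingers close. It gives the time, the measured TCP pose, the force and the opening at its end, in the units of the state.
- ctrl.read_state(): the state, without advancing time (a new reading comes with each control period).
- imaging.get_image(name): name is "side" or "top"; returns a dict with "color" (400x640x3 uint8, red, green, blue), "range_z" (400x640 float32, mm along the optical axis (not along the pixel's ray), 0 where there is no reading), "vfov" (degrees; the focal length in pixels is half the picture's height over the tangent of half this angle, whatever the lens; pixels are square), "cx", "cy" (the principal point, pixels), "k1" (the pictures are not rectified: a ray, as slopes to the right and down, at radius r is drawn at 1 + k1 r^2 times it, then the intrinsics apply), "extrinsics" (4x4, takes a point from camera to world coordinates). Camera axes: x right, y down, z forward; pixel columns grow to the right and rows downward; lengths in mm; the calibration is good to about 2 mm. A picture is of the moment at which its call begins.
- ctrl.finish_job(): hands the job in, once; it reports no verdict.
Trained networks look in a picture, given as the dict that the camera call returned (one of the last four; its "shot" number tells which), for a name from the list of things; names that differ only in an ending like _2 or _b are one class to them, and where a whole thing is asked for, a point or a joint stands for the part that bears it (a point fixed in the world has none). Each returns a list of dicts, best first, with "score" (0 to 1); they miss things now and then, are a little off and sometimes report something else, mostly with a low value. They report only what shows in the picture. A call takes as long as a camera call.
- models.spot_in(picture, thing): "point" ([column, row] in pixels, amid what is visible of it).
- models.landmark_of(picture, thing): "point" ([column, row] in pixels: a listed point, or the origin of a listed thing).
The state is a dict: "clock": time; "qpos": joint angles; "qd": joint speeds; "tau": joint torques, N m; "eef_pos": TCP position; "tool_rot": TCP orientation; "force": force on the tool from outside, world axes, zero at the start; "torque": the same for the moment, N m; "width": finger opening in mm.
Only numpy, scipy, OpenCV 4.12 (cv2) and the standard library are available. Lean on these libraries where they do the work, as an engineer would, in place of code of your own. Each camera call takes 0.05 s, during which the arm holds its last target.

## Working session

There is one attempt and no reset: what is moved stays moved. The work goes in short steps, Python scripts to look and compute and a tool call to move; the robot and the scene stay as the last step left them, time stands still between calls to the robot, and variables do not carry over. Pictures are saved under pics/ and viewed, and the job is handed in when it is done.

Besides the shell and the picture viewer there is one more tool, called after ">>>" by a JSON object that holds its "method" and its "body". drive_tool: Moves the arm, as the interface text tells. Its arguments: {"type":"object","properties":{"deltas":{"type":"string"}},"required":["deltas"]}

```bash
mkdir -p pics
cat > h.py <<'E'
import numpy as np, cv2
from cell import ctrl, imaging, models
def ray(p,uv):
    f=200/np.tan(np.radians(p['vfov'])/2)
    K=np.array([[f,0,p['cx']],[0,f,p['cy']],[0,0,1.]])
    d=np.array([p['k1'],0,0,0,0.])
    n=cv2.undistortPointsIter(np.array([[uv]],float),K,d,None,None,(3,100,1e-10))[0,0]
    return np.array([n[0],n[1],1.])
def atz(p,uv,z):
    E=np.array(p['extrinsics']);r=E[:3,:3]@ray(p,uv);o=E[:3,3]
    return o+r*(z-o[2])/r[2]
def save(p,n): cv2.imwrite('pics/'+n+'.png',p['color'][:,:,::-1])
E
python3 - <<'E'
from h import *
s=ctrl.read_state();print(s)
print(ctrl.grip_point_offset)
for n in('top','side'):
    p=imaging.get_image(n);save(p,n+'0')
    print(n,p['vfov'],p['k1'],np.array(p['extrinsics'])[:3,3])
    for t,z in(('plug',118),('plug_thread',96),('valve_grip',99),('valve_stem',99),('pipework',0),('soap_rack',0),('travel_bottle',0),('egg_jar',0),('tumbler',0),('toothbrush',0),('storage_box',0)):
        for r in models.landmark_of(p,t)[:2]: print(t,np.round(r['point'],1),round(r['score'],2),atz(p,r['point'],z).round(1))
E
```

```text
{'clock': 0.0, 'qpos': array([-1.39079706,  0.62937352,  0.0384442 ,  1.51836304, -0.02700887,
        0.99628664, -0.01997782]), 'qd': array([-0.00051825, -0.00021736,  0.00144755,  0.00033409, -0.00023419,
        0.00034075,  0.00072493]), 'tau': array([-1.59402844e-04, -5.63401330e+01,  1.22625522e+00, -1.93434638e+01,
        1.09899830e-02,  1.08120116e-02, -3.22225937e-06]), 'eef_pos': array([157.98503587, 629.86763949, 230.37295889]), 'tool_rot': array([-3.13968027e+00,  2.03888481e-05,  2.89580905e+00]), 'force': array([ 0.00407482,  0.10005487, -0.74319729]), 'torque': array([ 0.02080871, -0.01063711, -0.01119041]), 'width': 85.24433407656956}
18.700000000000003
top 46.64551335718798 -0.12142064481579165 [ 391.65770916  -74.12063301 1057.2397811 ]
plug [276.5 214.2] 0.56 [534.2   6.3 118. ]
plug [208.4 124.3] 0.31 [728.8 155.7 118. ]
plug_thread [275.2 214.2] 0.71 [537.5  10.9  96. ]
valve_grip [341.4 230.4] 0.59 [ 502.9 -127.4   99. ]
valve_stem [334.4 202.3] 0.79 [ 562.2 -113.3   99. ]
pipework [312.1 213.5] 0.92 [553.7 -65.8   0. ]
soap_rack [271.3 280.3] 0.66 [401.1  26
[... 390 characters left out ...]
]
plug [311.9 211.3] 0.58 [532.    2.8 118. ]
plug_thread [308.2 217. ] 0.52 [541.3   4.3  96. ]
plug_thread [270.2 195.6] 0.5 [655.3   0.7  96. ]
valve_grip [355.7 190.4] 0.65 [ 501.3 -129.2   99. ]
valve_stem [332.2 182.7] 0.59 [ 562.1 -119.6   99. ]
pipework [322.1 226.7] 0.65 [550.6 -62.7   0. ]
soap_rack [184.4 248.6] 0.63 [772.6 184.1   0. ]
soap_rack [356.8 280.9] 0.57 [395.7  23.9   0. ]
travel_bottle [231.4 222. ] 0.62 [745.1  58.1   0. ]
egg_jar [181.9 253.1] 0.77 [766.6 196.4  -0. ]
tumbler [269.8 196. ] 0.97 [730.6 -71.6   0. ]
toothbrush [296.1 224.8] 0.49 [607.1 -29.8   0. ]
storage_box [320.6 161.8] 0.65 [ 707.3 -274.7    0. ]
storage_box [308.6 210. ] 0.58 [613.4 -90.1   0. ]
```

Run:
```python
import cv2
a=cv2.imread('pics/top0.png')[150:310,210:410];b=cv2.imread('pics/side0.png')[140:300,230:430]
cv2.imwrite('pics/z0.png',cv2.vconcat([cv2.resize(a,None,fx=1.8,fy=1.8,interpolation=2),cv2.resize(b,None,fx=1.8,fy=1.8,interpolation=2)]))
cv2.imwrite('pics/topz.png',cv2.resize(a[30:110,20:150],None,fx=6,fy=6,interpolation=2))
```

```text
(no output)
```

View pics/top0.png

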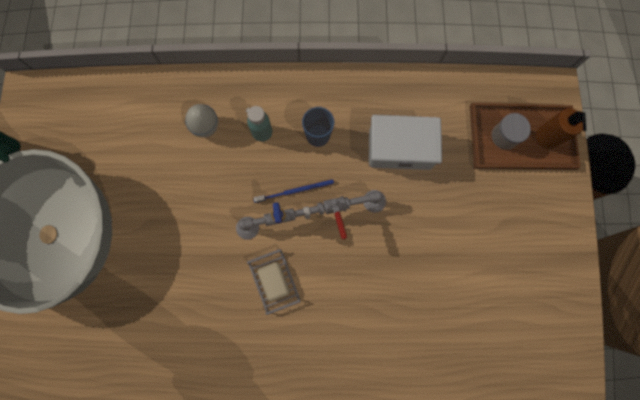

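View pics/side0.png

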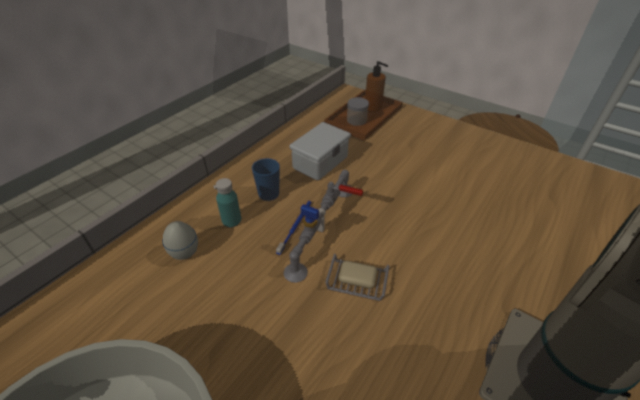

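```bash
sleep 1
```

```text
(no output)
```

View pics/topz.png

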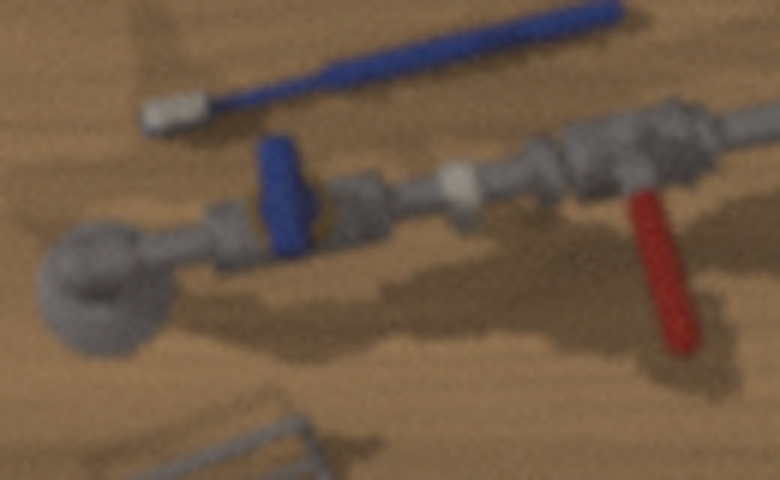

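```bash
cat > cloud.py <<'E'
from h import *
def cloud(p):
    f=200/np.tan(np.radians(p['vfov'])/2)
    K=np.array([[f,0,p['cx']],[0,f,p['cy']],[0,0,1.]])
    v,u=np.mgrid[0:400,0:640]
    uv=np.stack([u,v],-1).reshape(-1,1,2).astype(float)
    n=cv2.undistortPointsIter(uv,K,np.array([p['k1'],0,0,0,0.]),None,None,(3,50,1e-9))[:,0]
    z=p['range_z'].reshape(-1,1)
    P=np.c_[n*z,z]; E=np.array(p['extrinsics'])
    return P@E[:3,:3].T+E[:3,3], p['color'].reshape(-1,3).astype(int), z[:,0]>0
def red_blue(p):
    P,c,ok=cloud(p); out={}
    b=(c[:,2]>c[:,0]+25)&(c[:,2]>c[:,1]+15); r=(c[:,0]>c[:,1]+50)&(c[:,0]>c[:,2]+50)
    for n,m,ctr in(('bar',b,(534,5)),('lever',r,(520,-125))):
        near=np.hypot(P[:,0]-ctr[0],P[:,1]-ctr[1])<(45 if n=='bar' else 75)
        # by depth
        Q=P[m&ok&near&(P[:,2]>85)]
        if len(Q)<5: print(n,'few',len(Q));continue
        top=Q[Q[:,2]>np.percentile(Q[:,2],70)-5]
        rect=cv2.minAreaRect(top[:,:2].astype(np.float32))
        vec=np.linalg.svd(top[:,:2]-top[:,:2].mean(0))[2][0]
        print(n,len(Q),'ztop',np.percentile(Q[:,2],80).round(1),'mean',top.mean(0).round(1),'rect',np.round(rect[0],1),np.round(rect[1],1),'ang',np.degrees(np.arctan2(vec[1],vec[0])).round(1)%180)
E
python3 - <<'E'
from cloud import *
for n in('top','side'):
    p=imaging.get_image(n);print(n);red_blue(p)
E
```

```text
top
bar 110 ztop 130.7 mean [536.5   5.2 129.1] rect [537.2   4.9] [38.2 13. ] ang 9.599999999999994
lever 142 ztop 106.4 mean [ 513.5 -124.5  105.1] rect [ 513.5 -124.9] [56.7 11.1] ang 15.400000000000006
side
bar 199 ztop 128.6 mean [534.8   8.5 127.7] rect [534.6   7. ] [37.2 13.9] ang 7.800000000000011
lever 118 ztop 105.0 mean [ 511.9 -122.   103.7] rect [ 512.3 -123.4] [55.9 11.6] ang 15.599999999999994
```

>>> {"method": "drive_tool", "body": {"deltas": "-0.016 -0.015 0 -1 0.0854; -0.045 -0.045 0 -2 0.0854; -0.085 -0.085 0 -4 0.0854; -0.125 -0.125 0 -6 0.07; -0.165 -0.165 0 -8 0.06; -0.205 -0.205 0 -10 0.06; -0.245 -0.245 0 -12 0.06; -0.285 -0.285 0 -14 0.06; -0.325 -0.325 0 -16 0.06; -0.360 -0.360 0 -18 0.06; -0.385 -0.385 0 -20 0.06; -0.400 -0.400 0 -23 0.06"}}

```text
clock: 2.8
eef_pos: [449.9, 143.1, 231.5]
tool_rot: [-3.141, 0.001, -2.987]
force: [0.6, 0.9, 0.7]
width: 59.9
```

>>> {"method": "drive_tool", "body": {"deltas": "-0.010 -0.020 0 0 0.05; -0.026 -0.060 0 0 0.05; -0.043 -0.100 0 0 0.05; -0.056 -0.130 0.010 0 0.05; -0.063 -0.146 0.03 0 0.05; -0.0645 -0.150 0.05 0 0.05; -0.0645 -0.150 0.05 0 0.05; -0.0645 -0.150 0.05 0 0.05"}}

```text
clock: 3.8
eef_pos: [536.0, 7.4, 181.9]
tool_rot: [3.141, 0.001, -2.985]
force: [0.4, -0.6, 0.0]
width: 49.9
```

Run:
```python
from cloud import *
s=ctrl.read_state();print(s['qpos'].round(3),s['eef_pos'].round(1),s['tool_rot'].round(3),s['force'].round(2),s['torque'].round(3))
for n in('top','side'):
    p=imaging.get_image(n);print(n);red_blue(p)
    a=p['color'][140:300,210:410,::-1];cv2.imwrite(f'pics/{n}1.png',cv2.resize(a,None,fx=4,fy=3.75,interpolation=2))
```

```text
[-6.700e-02  5.300e-01  1.000e-03  1.890e+00 -1.000e-03  7.210e-01
  1.662e+00] [536.    7.4 181.9] [ 3.141e+00  1.000e-03 -2.985e+00] [ 0.42 -0.59  0.05] [-0.044  0.016 -0.028]
top
bar 8 ztop 129.8 mean [524.8  -1.8 128.6] rect [525.   -1.8] [9.  0.2] ang 2.9000000000000057
lever 107 ztop 106.8 mean [ 516.1 -124.3  105.4] rect [ 514.5 -123.8] [54.6 11. ] ang 16.099999999999994
side
bar 203 ztop 128.1 mean [534.8   8.3 127.3] rect [535.2   5.7] [38.8 14.7] ang 7.099999999999994
lever 59 ztop 104.9 mean [ 520.4 -119.9  103.5] rect [ 514.8 -121.8] [51.4  8.8] ang 16.599999999999994
```

View pics/side1.png

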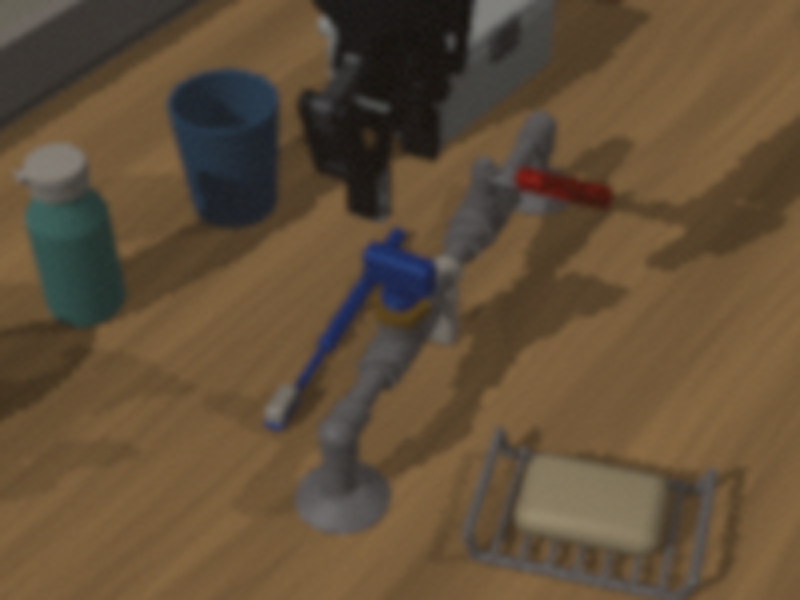

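View pics/top1.png

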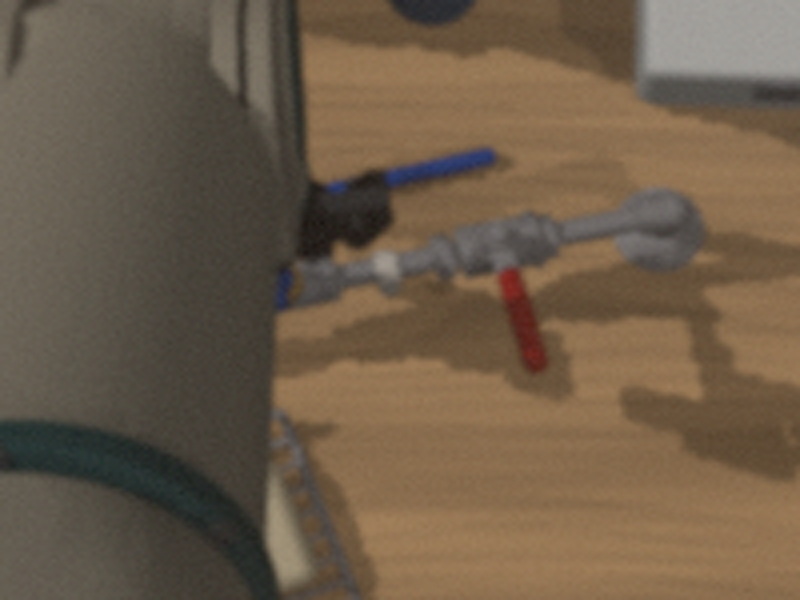

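>>> {"method": "drive_tool", "body": {"deltas": "0 -0.001 0.015 0 0.05; 0 -0.001 0.035 0 0.05; 0 -0.001 0.055 0 0.05; 0 -0.001 0.070 0 0.05; 0 -0.001 0.078 0 0.05; 0 -0.001 0.079 0 0.05; 0 -0.001 0.079 0 0.05"}}

```text
clock: 4.78
eef_pos: [536.3, 6.0, 102.7]
tool_rot: [-3.142, 0.001, -2.986]
force: [-0.9, -0.7, -0.2]
width: 49.9
```

Run:
```python
from cloud import *
s=ctrl.read_state();print(s['qpos'].round(3),s['eef_pos'].round(1),s['tool_rot'].round(3),s['force'].round(2),s['torque'].round(3))
p=imaging.get_image('side');red_blue(p)
a=p['color'][150:260,240:400,::-1];cv2.imwrite('pics/side2.png',cv2.resize(a,None,fx=5,fy=5,interpolation=2))
```

```text
[-6.300e-02  6.520e-01 -1.000e-03  1.951e+00  1.000e-03  5.380e-01
  1.661e+00] [536.3   6.  102.7] [-3.142e+00  1.000e-03 -2.986e+00] [-0.9  -0.75 -0.23] [ 0.03   0.046 -0.013]
bar 51 ztop 129.8 mean [530.3   8.7 129.7] rect [530.4  20.2] [36.8 40.9] ang 21.19999999999999
lever few 2
```

View pics/side2.png

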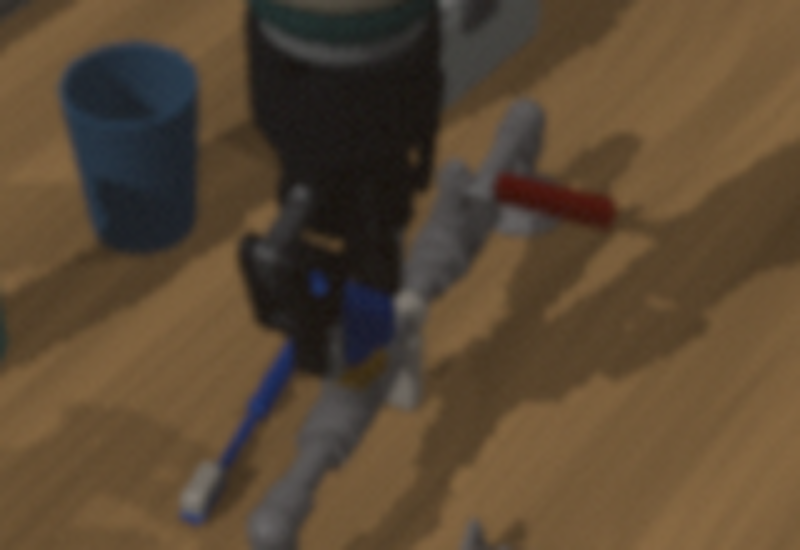

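>>> {"method": "drive_tool", "body": {"deltas": "0 0 0 0 0.03; 0 0 0 0 0.018; 0 0 0 0 0.0; 0 0 0 0 0.0; 0 0 0 0 0.0; 0 0 0 0 0"}}

```text
clock: 5.58
eef_pos: [536.2, 5.5, 102.7]
tool_rot: [-3.141, 0.001, -2.986]
force: [-1.0, -0.9, 6.1]
width: 12.8
```

```bash
cat > st.py <<'E'
from cell import ctrl
s=ctrl.read_state();print(s['clock'],s['eef_pos'].round(1),s['tool_rot'].round(3),'F',s['force'].round(2),'T',s['torque'].round(3),'w',round(s['width'],1),'q7',s['qpos'][6].round(3))
E
python3 st.py
```

```text
5.575 [536.2   5.5 102.7] [-3.141e+00  1.000e-03 -2.986e+00] F [-1.02 -0.91  6.06] T [-0.305  0.174 -0.022] w 12.8 q7 1.661
```

>>> {"method": "drive_tool", "body": {"deltas": "0 0 0 2 0; 0 0 0 6 0; 0 0 0 10 0; 0 0 0 15 0; 0 0 0 20 0; 0 0 0 25 0; 0 0 0 30 0"}}

```text
clock: 6.45
eef_pos: [536.2, 5.8, 102.7]
tool_rot: [3.141, 0.001, 2.771]
force: [-0.4, -1.3, 5.7]
width: 12.8
```

```bash
python3 st.py
```

```text
6.45 [536.2   5.8 102.7] [3.141e+00 1.000e-03 2.771e+00] F [-0.39 -1.27  5.67] T [-0.25   0.117  0.064] w 12.8 q7 1.303
```

>>> {"method": "drive_tool", "body": {"deltas": "0 0 0 4 0; 0 0 0 8 0; 0 0 0 12 0; 0 0 0 16 0; 0 0 0 20 0; 0 0 0 24 0; 0 0 0 28 0; 0 0 0 32 0; 0 0 0 32 0"}}

```text
clock: 7.58
eef_pos: [536.4, 6.0, 102.7]
tool_rot: [3.141, 0.001, 2.214]
force: [-0.7, -0.3, 5.5]
width: 12.5
```

```bash
python3 st.py
```

```text
7.575 [536.4   6.  102.7] [3.141e+00 1.000e-03 2.214e+00] F [-0.73 -0.3   5.52] T [-0.165  0.122 -0.047] w 12.5 q7 0.922
```

>>> {"method": "drive_tool", "body": {"deltas": "0 0 0 3 0; 0 0 0 6 0; 0 0 0 9 0; 0 0 0 12 0; 0 0 0 15 0"}}

```text
clock: 8.2
eef_pos: [536.5, 6.0, 102.8]
tool_rot: [3.14, 0.001, 1.952]
force: [-1.4, -0.8, 5.2]
width: 13.0
```

```bash
python3 st.py
```

```text
8.2 [536.5   6.  102.8] [3.140e+00 1.000e-03 1.952e+00] F [-1.42 -0.83  5.16] T [-0.153  0.042  0.054] w 13.0 q7 0.74
```

>>> {"method": "drive_tool", "body": {"deltas": "0 0 0 3 0; 0 0 0 6 0; 0 0 0 9 0; 0 0 0 12 0; 0 0 0 15 0"}}

```text
clock: 8.82
eef_pos: [536.6, 6.0, 102.7]
tool_rot: [3.14, 0.0, 1.69]
force: [0.0, -0.9, 5.6]
width: 13.0
```

```bash
python3 st.py
```

```text
8.825 [536.6   6.  102.7] [3.14 0.   1.69] F [ 0.05 -0.95  5.61] T [-0.16   0.023  0.094] w 13.0 q7 0.556
```

>>> {"method": "drive_tool", "body": {"deltas": "0 0 0 3 0; 0 0 0 6 0; 0 0 0 9 0; 0 0 0 12 0"}}

```text
clock: 9.32
eef_pos: [536.7, 6.0, 102.8]
tool_rot: [3.14, 0.0, 1.481]
force: [0.7, -0.4, 5.6]
width: 13.0
```

```bash
python3 st.py
```

```text
9.325 [536.7   6.  102.8] [3.14  0.    1.481] F [ 0.71 -0.39  5.61] T [-0.23  -0.078  0.21 ] w 13.0 q7 0.407
```

>>> {"method": "drive_tool", "body": {"deltas": "0 0 0 1.5 0; 0 0 0 3 0; 0 0 0 4.5 0; 0 0 0 6 0"}}

```text
clock: 9.82
eef_pos: [536.7, 5.9, 102.7]
tool_rot: [3.14, -0.0, 1.377]
force: [-0.6, -0.5, 5.8]
width: 12.9
```

```bash
python3 st.py
```

```text
9.825 [536.7   5.9 102.7] [ 3.14  -0.     1.377] F [-0.62 -0.45  5.83] T [-0.136 -0.034  0.174] w 12.9 q7 0.332
```

>>> {"method": "drive_tool", "body": {"deltas": "0 0 0 1 0; 0 0 0 2 0; 0 0 0 3 0; 0 0 0 4 0"}}

```text
clock: 10.32
eef_pos: [536.8, 5.9, 102.7]
tool_rot: [3.14, -0.0, 1.308]
force: [0.3, -1.1, 5.0]
width: 13.3
```

```bash
python3 st.py
```

```text
10.325 [536.8   5.9 102.7] [ 3.14  -0.     1.308] F [ 0.34 -1.08  5.02] T [-0.116 -0.082  0.196] w 13.3 q7 0.282
```

>>> {"method": "drive_tool", "body": {"deltas": "0 0 0 1 0; 0 0 0 2 0; 0 0 0 3 0; 0 0 0 4 0"}}

```text
clock: 10.82
eef_pos: [536.8, 5.9, 102.7]
tool_rot: [3.14, -0.0, 1.239]
force: [-0.7, -1.0, 5.7]
width: 12.8
```

```bash
python3 st.py
```

```text
10.825 [536.8   5.9 102.7] [ 3.14  -0.     1.239] F [-0.68 -0.95  5.66] T [-0.164 -0.063  0.414] w 12.8 q7 0.232
```

>>> {"method": "drive_tool", "body": {"deltas": "0 0 0 1 0; 0 0 0 2 0; 0 0 0 3 0; 0 0 0 4 0; 0 0 0 5 0"}}

```text
clock: 11.45
eef_pos: [536.8, 5.9, 102.8]
tool_rot: [3.14, -0.0, 1.152]
force: [-0.1, -0.8, 5.7]
width: 13.0
```

```bash
python3 st.py
```

```text
11.45 [536.8   5.9 102.8] [ 3.14  -0.     1.152] F [-0.1  -0.83  5.71] T [-0.22  -0.052  0.447] w 13.0 q7 0.168
```

>>> {"method": "drive_tool", "body": {"deltas": "0 0 0 1 0; 0 0 0 2 0; 0 0 0 3 0; 0 0 0 4 0"}}

```text
clock: 11.95
eef_pos: [536.9, 5.9, 102.8]
tool_rot: [3.14, -0.0, 1.082]
force: [0.8, -0.4, 5.7]
width: 12.9
```

```bash
python3 st.py
```

```text
11.95 [536.9   5.9 102.8] [ 3.14  -0.     1.082] F [ 0.84 -0.43  5.75] T [-0.231 -0.066  0.537] w 12.9 q7 0.116
```

>>> {"method": "drive_tool", "body": {"deltas": "0 0 0 1 0; 0 0 0 2 0; 0 0 0 3 0; 0 0 0 4 0; 0 0 0 5 0"}}

```text
clock: 12.58
eef_pos: [536.9, 5.9, 102.8]
tool_rot: [3.14, -0.0, 0.995]
force: [0.6, -0.6, 5.8]
width: 13.1
```

```bash
python3 st.py
```

```text
12.575 [536.9   5.9 102.8] [ 3.14  -0.     0.995] F [ 0.65 -0.55  5.84] T [-0.222 -0.069  0.618] w 13.1 q7 0.051
```

>>> {"method": "drive_tool", "body": {"deltas": "0 0 0 1 0; 0 0 0 2 0; 0 0 0 3 0; 0 0 0 3 0; 0 0 0 3 0"}}

```text
clock: 13.2
eef_pos: [536.9, 5.8, 102.9]
tool_rot: [3.14, -0.001, 0.944]
force: [0.0, -0.2, 7.0]
width: 12.9
```

```bash
python3 st.py
```

```text
13.2 [536.9   5.8 102.9] [ 3.14e+00 -1.00e-03  9.44e-01] F [ 0.03 -0.18  7.02] T [-0.251  0.016  0.566] w 12.9 q7 0.013
```

>>> {"method": "drive_tool", "body": {"deltas": "0 0 0 3 0.02; 0 0 0 3 0.03; 0 0 0 3 0.045; 0 0 0 3 0.05; 0 0 0 3 0.05; 0 0 -0.015 3 0.05; 0 0 -0.04 3 0.05; 0 0 -0.065 3 0.05; 0 0 -0.075 3 0.05; 0 0 -0.08 3 0.05"}}

```text
clock: 14.45
eef_pos: [536.0, 6.1, 182.9]
tool_rot: [3.141, -0.001, 0.889]
force: [-0.9, -0.0, 0.8]
width: 50.1
```

```bash
python3 st.py
```

```text
14.45 [536.    6.1 182.9] [ 3.141e+00 -1.000e-03  8.890e-01] F [-0.89 -0.03  0.84] T [-0.01   0.023 -0.011] w 50.1 q7 -0.13
```

>>> {"method": "drive_tool", "body": {"deltas": "-0.015 0.007 0 3 0.05; -0.040 0.018 0 9 0.05; -0.070 0.032 0 16 0.05; -0.095 0.044 0 24 0.05; -0.115 0.053 0 31 0.045; -0.1255 0.058 0 36 0.045; -0.1255 0.058 0 36 0.045; -0.1255 0.058 0 36 0.045"}}

```text
clock: 15.45
eef_pos: [501.3, -128.3, 181.9]
tool_rot: [-3.141, 0.001, 0.26]
force: [-0.1, 1.2, 0.7]
width: 45.4
```

```bash
python3 st.py;python3 - <<'E'
from cloud import *
for n in('top','side'):
    p=imaging.get_image(n);print(n);red_blue(p)
    a=p['color'][140:300,210:410,::-1];cv2.imwrite(f'pics/{n}3.png',cv2.resize(a,None,fx=4,fy=3.75,interpolation=2))
E
```

```text
15.45 [ 501.3 -128.3  181.9] [-3.141e+00  1.000e-03  2.600e-01] F [-0.08  1.15  0.65] T [-0.009 -0.094  0.009] w 45.4 q7 -0.367
top
bar few 0
lever few 0
side
bar 200 ztop 128.7 mean [535.4   8.6 127.6] rect [537.3   7.2] [37.8 13.9] ang 55.5
lever 123 ztop 104.8 mean [ 511.5 -122.1  103.7] rect [ 511.8 -122.5] [56.2 11. ] ang 17.30000000000001
```

View pics/side3.png

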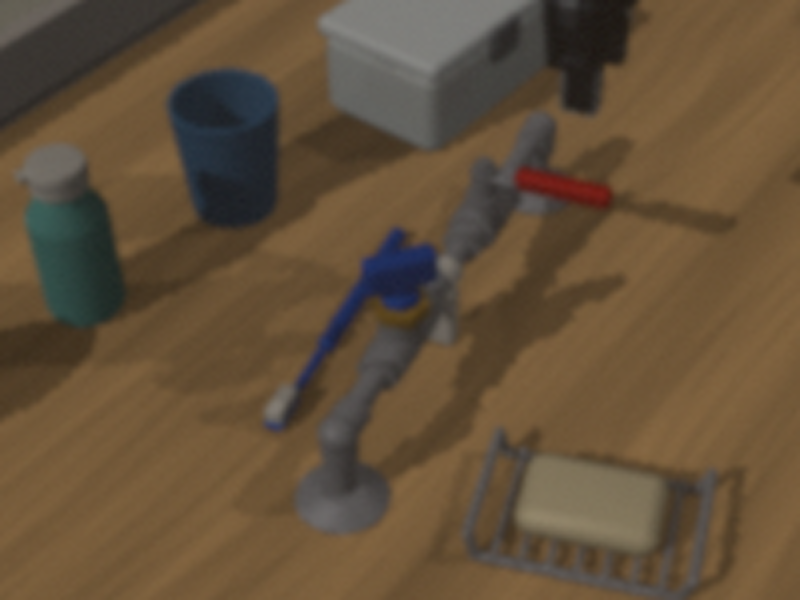

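View pics/top3.png

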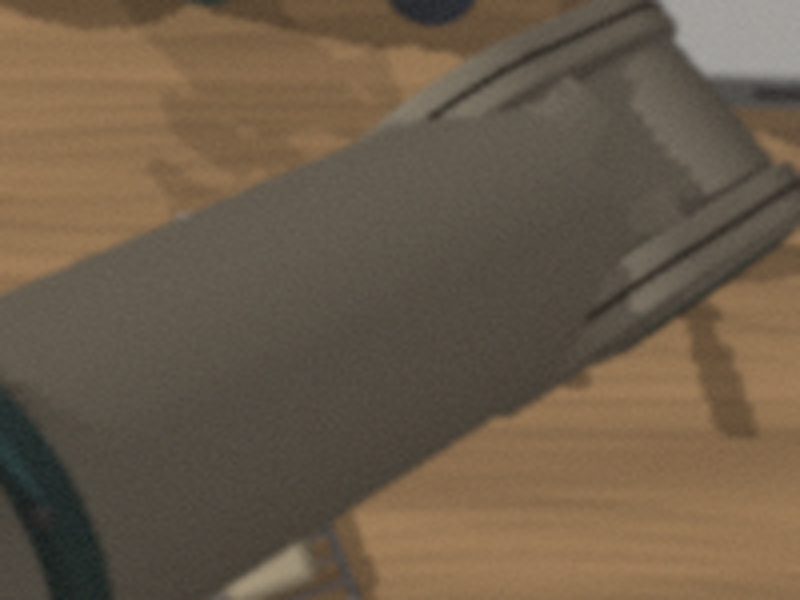

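>>> {"method": "drive_tool", "body": {"deltas": "0 0 0.015 0 0.045; 0 0 0.040 0 0.045; 0 0 0.065 0 0.045; 0 0 0.083 0 0.045; 0 0 0.092 0 0.045; 0 0 0.093 0 0.035; 0 0 0.093 0 0.028; 0 0 0.093 0 0.028"}}

```text
clock: 16.55
eef_pos: [502.2, -128.1, 89.9]
tool_rot: [3.141, -0.001, 0.261]
force: [-0.6, 0.4, 0.2]
width: 28.4
```

```bash
python3 st.py;python3 - <<'E'
from cloud import *
p=imaging.get_image('side');red_blue(p)
a=p['color'][140:240,310:440,::-1];cv2.imwrite('pics/side4.png',cv2.resize(a,None,fx=6,fy=6,interpolation=2))
E
```

```text
16.55 [ 502.2 -128.1   89.9] [ 3.141e+00 -1.000e-03  2.610e-01] F [-0.62  0.35  0.15] T [-0.024 -0.023 -0.009] w 28.4 q7 -0.227
bar 206 ztop 128.3 mean [535.4   8.4 127.3] rect [537.1   6.2] [38.7 13.5] ang 55.8
lever 28 ztop 104.2 mean [ 532.3 -116.1  103.1] rect [ 531.4 -116.1] [15.5  6.4] ang 15.900000000000006
```

View pics/side4.png

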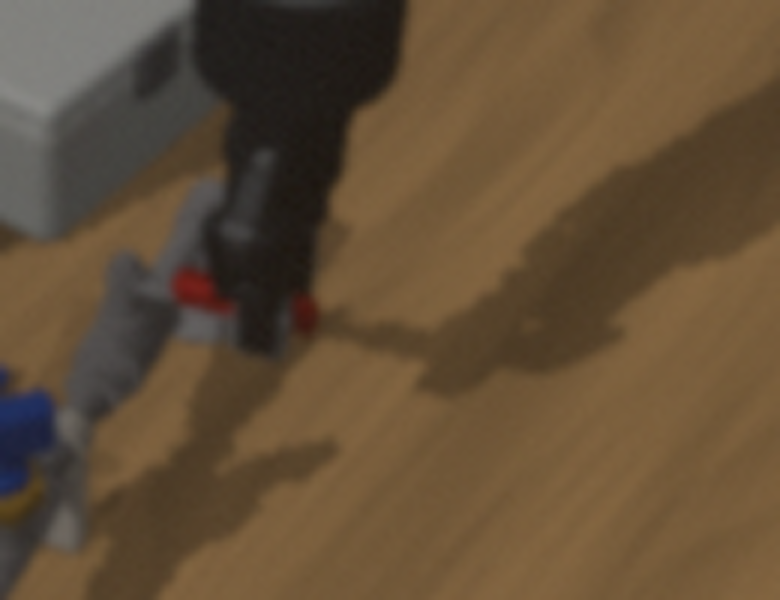

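>>> {"method": "drive_tool", "body": {"deltas": "0 0 0 0 0.017; 0 0 0 0 0.017; 0.0002 0.0054 0 -5 0.017; 0.0009 0.0107 0 -10 0.017; 0.0021 0.0159 0 -15 0.017; 0.0037 0.021 0 -20 0.017; 0.0058 0.026 0 -25 0.017; 0.0082 0.0308 0 -30 0.017; 0.0111 0.0353 0 -35 0.017; 0.0144 0.0395 0 -40 0.017; 0.018 0.0435 0 -45 0.017"}}

```text
clock: 17.98
eef_pos: [529.1, -164.4, 89.0]
tool_rot: [-3.138, -0.001, 1.049]
force: [-1.7, 1.9, 1.3]
width: 16.6
```

```bash
python3 st.py;python3 - <<'E'
from cloud import *
p=imaging.get_image('side');red_blue(p)
a=p['color'][140:240,310:440,::-1];cv2.imwrite('pics/side5.png',cv2.resize(a,None,fx=6,fy=6,interpolation=2))
E
```

```text
17.975 [ 529.1 -164.4   89. ] [-3.138e+00 -1.000e-03  1.049e+00] F [-1.68  1.93  1.28] T [ 0.342  0.479 -0.028] w 16.6 q7 0.379
bar 204 ztop 128.3 mean [535.3   8.8 127.3] rect [536.5   7.3] [37.9 12.9] ang 55.3
lever 43 ztop 104.9 mean [ 539.1 -141.   103.6] rect [ 538.7 -140.9] [31.7  8.8] ang 58.7
```

View pics/side5.png

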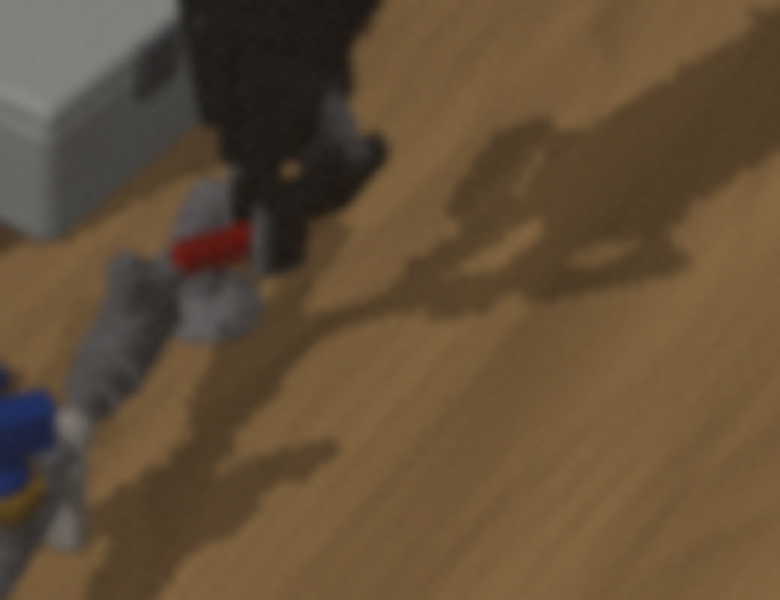

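>>> {"method": "drive_tool", "body": {"deltas": "0.0002 0.0054 0 -5 0.017; 0.0009 0.0107 0 -10 0.017; 0.0021 0.0159 0 -15 0.017; 0.0037 0.021 0 -20 0.017; 0.0058 0.026 0 -25 0.017; 0.0082 0.0308 0 -30 0.017; 0.0111 0.0353 0 -35 0.017; 0.0144 0.0395 0 -40 0.017; 0.0144 0.0395 0 -40 0.017"}}

```text
clock: 19.15
eef_pos: [571.2, -173.0, 89.1]
tool_rot: [-3.141, -0.0, 1.742]
force: [-2.4, 0.2, -1.2]
width: 16.9
```

```bash
python3 st.py
```

```text
19.15 [ 571.2 -173.    89.1] [-3.141 -0.     1.742] F [-2.39  0.21 -1.21] T [-0.035  0.231 -0.031] w 16.9 q7 0.848
```

>>> {"method": "drive_tool", "body": {"deltas": "0 0.0015 0 -1 0.017; 0 0.003 0 -3 0.017; 0.0002 0.0045 0 -4 0.017; 0.0004 0.006 0 -5 0.017; 0.0004 0.006 0 -5 0.017"}}

```text
clock: 19.77
eef_pos: [576.2, -171.9, 89.1]
tool_rot: [-3.139, -0.001, 1.831]
force: [-5.0, -1.9, 0.8]
width: 16.7
```

```bash
python3 st.py
```

```text
19.775 [ 576.2 -171.9   89.1] [-3.139e+00 -1.000e-03  1.831e+00] F [-4.96 -1.94  0.82] T [-0.351  1.092 -0.065] w 16.7 q7 0.905
```

>>> {"method": "drive_tool", "body": {"deltas": "0 0.001 0 0 0.017; 0 0.002 0 0 0.017; 0 0.003 0 0 0.017; 0 0.003 0 0 0.017"}}

```text
clock: 20.27
eef_pos: [576.4, -171.9, 88.9]
tool_rot: [-3.135, -0.002, 1.83]
force: [-9.7, -3.2, 5.5]
width: 16.8
```

```bash
python3 st.py
```

```text
20.275 [ 576.4 -171.9   88.9] [-3.135e+00 -2.000e-03  1.830e+00] F [-9.7  -3.19  5.53] T [-0.634  2.183 -0.091] w 16.8 q7 0.901
```

>>> {"method": "drive_tool", "body": {"deltas": "0 -0.003 0 0 0.017; 0 -0.004 0 0 0.025; 0 -0.004 0 0 0.035; 0 -0.004 0 0 0.045; 0 -0.004 0 0 0.045; 0 -0.004 -0.015 0 0.045; 0 -0.004 -0.045 0 0.045; 0 -0.004 -0.085 0 0.045; 0 -0.004 -0.12 0 0.045; 0 -0.004 -0.13 0 0.045; 0 -0.004 -0.13 0 0.045"}}

```text
clock: 21.65
eef_pos: [576.9, -171.5, 219.9]
tool_rot: [3.14, 0.0, 1.831]
force: [-0.1, -0.5, -0.1]
width: 44.9
```

>>> {"method": "drive_tool", "body": {"deltas": "-0.02 0 0 0 0.045; -0.05 0 0 0 0.045; -0.09 0 0 0 0.045; -0.13 0 0 0 0.045; -0.16 0 0 0 0.045; -0.18 0 0 0 0.045; -0.185 0 0 0 0.045; -0.185 0 0 0 0.045"}}

```text
clock: 22.65
eef_pos: [623.6, -350.6, 218.1]
tool_rot: [-3.14, -0.001, 1.83]
force: [0.3, 0.0, -0.7]
width: 45.2
```

```bash
python3 st.py;python3 - <<'E'
from cloud import *
for n in('top','side'):
    p=imaging.get_image(n);print(n);red_blue(p)
    for t,z in(('valve_grip',99),('valve_stem',99),('soap_rack',0),('travel_bottle',0),('egg_jar',0),('tumbler',0),('toothbrush',0),('storage_box',0)):
        for r in models.landmark_of(p,t)[:1]: print(t,round(r['score'],2),atz(p,r['point'],z).round(1))
    a=p['color'][120:290,200:420,::-1];cv2.imwrite(f'pics/{n}6.png',cv2.resize(a,None,fx=3.5,fy=3.5,interpolation=2))
E
```

```text
22.65 [ 623.6 -350.6  218.1] [-3.14e+00 -1.00e-03  1.83e+00] F [ 0.33  0.03 -0.73] T [ 0.017 -0.008 -0.022] w 45.2 q7 1.005
top
bar 122 ztop 130.5 mean [536.    4.8 129.3] rect [536.2   5.2] [38.7 12.3] ang 56.7
lever 106 ztop 107.1 mean [ 571.1 -154.   105.5] rect [ 571.4 -154.7] [11.2 44.2] ang 100.9
valve_grip 0.6 [ 580.2 -171.2   99. ]
valve_stem 0.65 [ 564.4 -107.    99. ]
soap_rack 0.72 [396.2  21.9   0. ]
travel_bottle 0.9 [748.7  63.5   0. ]
egg_jar 0.71 [768.7 193.8   0. ]
tumbler 0.96 [742.8 -78.2   0. ]
toothbrush 0.93 [615.2 -22.2   0. ]
storage_box 0.69 [ 697.6 -272.     0. ]
side
bar 202 ztop 128.2 mean [535.6   8.9 127.3] rect [536.9   7.2] [37.8 13.4] ang 55.7
lever 52 ztop 105.7 mean [ 568.8 -151.6  104.5] rect [ 568.9 -152.6] [10.6 44.5] ang 100.7
valve_grip 0.58 [ 575.  -175.5   99. ]
valve_stem 0.85 [ 550.9 -109.6   99. ]
soap_rack 0.63 [741.5  58.1   0. ]
travel_bottle 0.79 [752.8  54.6   0. ]
egg_jar 0.55 [761.8 183.4   0. ]
tumbler 0.98 [733.7 -65.4   0. ]
toothbrush 0.49 [607.5 -19.9   0. ]
storage_box 0.78 [ 709.6 -278.4    0. ]
```

View pics/top6.png

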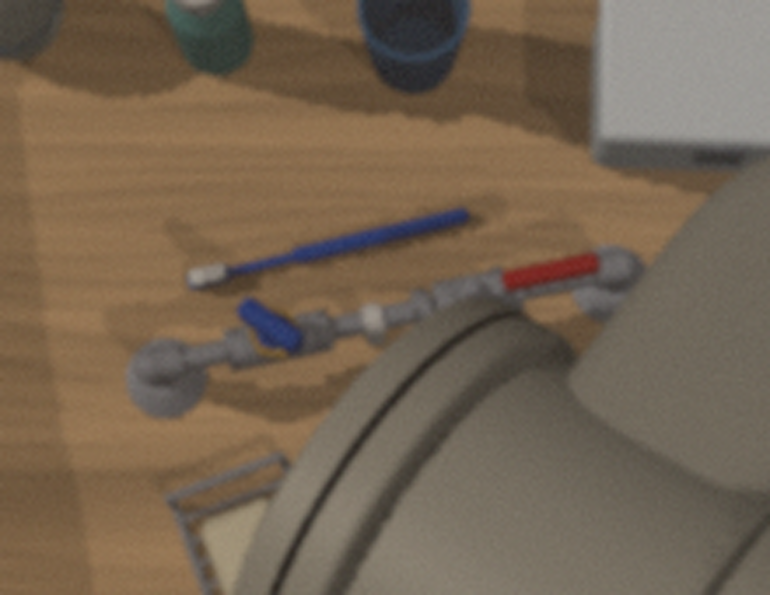

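View pics/side6.png

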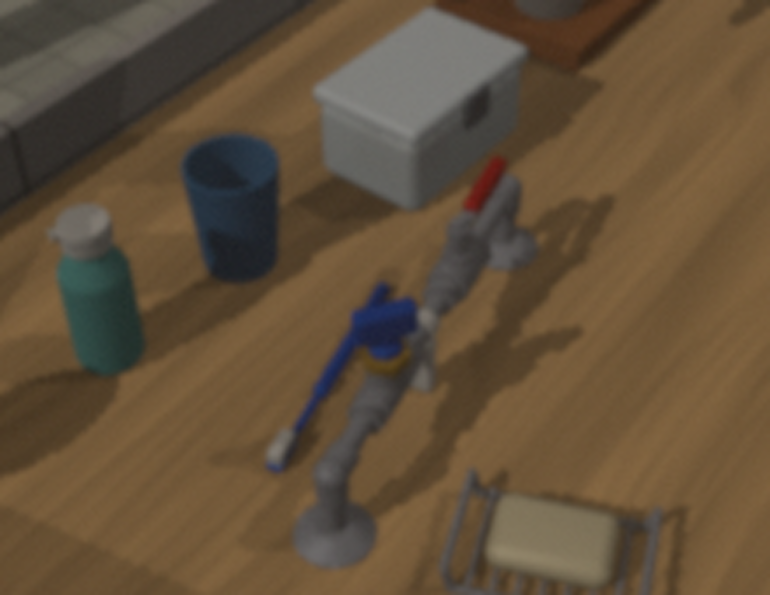

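```bash
python3 -c "
from cell import ctrl
print(ctrl.finish_job())"
```

```text
the job is handed in; nothing more can be done
None
```

The plug is screwed in until snug, the stop valve is open against its stop, and the job is handed in. It took about 23 s. No verdict was reported.

- **Plug:** I turned it clockwise about 135° in one grip. The last moment measured while turning was 0.62 N m, followed by 3° more. From the angles at which the drag and tightening began, I put it at about 0.65–0.74 N m.
- **My slip:** I commanded an unintended 3° turn in the same rows in which the jaws opened. At worst this brings the plug to about 0.74 N m, below the 0.85 N m limit. The side camera showed about 132° of turn in all, so it probably did not follow.
- **Valve:** I swung the lever between loosely closed fingers. At the end the push force rose to 10 N with almost no movement, which means it had reached its stop.
- **Lever angle check:** The point cloud gave 84–85° of swing, slightly short of 90°. In the top picture the lever lies parallel to the pipe to within about 1°, so I trusted the force and the picture.
- **Afterwards:** The arm is raised clear, with the wrist force near zero.
- **Bystanders:** They look unmoved in both pictures. In the top view the detected positions agree with the start to about 10 mm. In the side view, which is noisier, most agree to about 13 mm, but the soap rack was misidentified.

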